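Load the drying station and set its timer

ROBOT

A 6-joint arm with a two-finger parallel gripper is mounted at the origin on the work surface. World frame = base frame: x ahead of the robot, y to its left, z up, the work surface at z = 0. Lengths are in mm, angles in rad, forces in N, time in s.
With the tool pointing down it reaches from about 250 to 850 mm from the base axis. Payload 12.5 kg.
Tool frame: the origin (TCP) lies midway between the tips of the shut fingers; the grasp point (between the pads) lies 19 mm behind it; z points along the fingers, y is the line along which they close (so a half turn about z gives the same grasp; the last joint's range is limited). The gripper opens to 93 mm and grips with 3 to 60 N. Pads are 15 mm wide; open, the fingers measure 128 mm over their backs; the gripper's body (75 mm by 188 mm) begins 65 mm behind the grasp point.
Start: joints at [1.055, 0.351, 1.652, -0, 1.139, -0.085], TCP at [229.647, 499.747, 194.233] pointing down, gripper open.
Joint ranges: [-2.75, 2.75], [-0.79, 2.1], [0.01, 2.65], [-1.57, 4.71], [0.07, 3.14], [-2.87, 2.87]. Speed limits (rad/s): [2.22, 2.22, 2.79, 3.14, 3.14, 3.14].

INTERFACE

Orientations are given as a unit quaternion [x, y, z, w].
In Python, from bench import robot gives the robot as it stands. The module is installed in compiled form; this text tells all that it offers. Calls block until the motion is done:
- robot.move_pose(position, orientation): joint-space move of the TCP to a pose.
- robot.line_to(position, velocity=150, attitude=None): straight line of the TCP; attitude=None keeps the orientation; velocity is the mean speed in mm/s.
- robot.set_joints(angles): joint-space move.
- robot.grip(opening): finger opening in mm; the grip force is fixed at half the most; returns when the fingers have stopped.
- robot.dwell(seconds).
- robot.ik(position, orientation): joint angles nearest the present ones, or None.
- robot.get_obs(): the state.
- robot.camera(name): name is "side" or "top" or "wrist"; returns a dict with "frame" (400x640x3 uint8, red, green, blue), "vertical_fov" (degrees; the focal length in pixels is half the picture's height over the tangent of half this angle, whatever the lens; pixels are square), "cx", "cy" (the principal point, pixels), "world_from_camera" (4x4, takes a point from camera to world coordinates). Camera axes: x right, y up, looking along -z (the intrinsics and any distortion apply to the point x, -y, -z); pixel columns grow to the right and rows downward; lengths in mm; the calibration is good to about 2 mm. A picture is of the moment at which its call begins. There is no depth.
A pose or a line that the arm cannot do raises robot.MotionError and nothing moves.
- robot.finish_job(): hands the job in; it is judged then, once.
Trained networks look in the newest picture that a camera, given by its name, has taken for a name from the list of things; names that differ only in an ending like _2 or _b are one class to them, and where a whole thing is asked for, a point or a joint stands for the part that bears it (a point fixed in the world has none). Each returns a list of dicts, best first, with "confidence" (0 to 1); they miss things now and then, are a little off and sometimes report something else, mostly with a low value. They report only what shows in the picture. A call takes as long as a camera call. They do not tell look-alikes from the thing itself.
- robot.regions_of(target, camera): "pixels" (400x640 bool, what is visible of it) and "bbox" ([left, top, right, bottom] in pixels, round what is visible of it).
- robot.tip_of(target, camera): "uv" ([column, row] in pixels: a listed point, or the origin of a listed thing).
The state is a dict: "clock": time; "q": joint angles; "qd": joint speeds; "joint_torque": joint torques, N m; "position": TCP position; "ee_rot": TCP orientation; "ft_force": force on the tool from outside, world axes, zero at the start; "wrist_torque": the same for the moment, N m; "finger_gap": finger opening in mm; "gripper_force": force on a finger pad.
Only numpy, scipy, OpenCV 4.12 (cv2) and the standard library are available. Lean on these libraries where they do the work, as an engineer would, in place of code of your own. Each camera call takes 0.05 s, during which the arm holds its last target. There are 200 camera calls.

TASK

The washed model-engine parts are to dry: lift every carrier of valve covers over the end stop of the grey rinse rail and hang it on the bar of the blue drying rail without dropping any, and lay every loose T-shaped bracket flat in a compartment of the green tray of its own, wide head in the wide pocket. Only when everything is loaded, set the free-standing timer to 30 minutes, pressing it down as you turn its knob so that it does not spin, and leave it standing with its front facing the robot's side of the counter as before. Do not disturb the can, the carton or the exhaust manifold.

Things in the scene. Friction and masses are not known exactly. Their poses are not given: they have to be found in the camera images.
- carrier1: Carrier, 140 g, may be absent: steel saddle 30(x)x20(y)x6 mm over a rail bar, two legs 22 mm deep, 18 mm apart in x; outside each leg a valve cover (red) 12x34x50 mm (inner faces 30 mm apart, outer 54), 14 to 64 mm below the origin. Yellow grip tab 10(x)x20(y) mm, 6 to 40 mm above it. Origin: underside of the saddle plate, on the bar; x across the bar, y along, z up; half-turn symmetric.
- carrier2: Carrier, 140 g, may be absent: steel saddle 30(x)x20(y)x6 mm over a rail bar, two legs 22 mm deep, 18 mm apart in x; outside each leg a valve cover (bare aluminium) 12x34x50 mm (inner faces 30 mm apart, outer 54), 14 to 64 mm below the origin. Yellow grip tab 10(x)x20(y) mm, 6 to 40 mm above it. Origin: underside of the saddle plate, on the bar; x across the bar, y along, z up; half-turn symmetric.
- carrier3: Carrier, 140 g, may be absent: steel saddle 30(x)x20(y)x6 mm over a rail bar, two legs 22 mm deep, 18 mm apart in x; outside each leg a valve cover (black) 12x34x50 mm (inner faces 30 mm apart, outer 54), 14 to 64 mm below the origin. Yellow grip tab 10(x)x20(y) mm, 6 to 40 mm above it. Origin: underside of the saddle plate, on the bar; x across the bar, y along, z up; half-turn symmetric.
- carrier4: Carrier, 140 g, may be absent: steel saddle 30(x)x20(y)x6 mm over a rail bar, two legs 22 mm deep, 18 mm apart in x; outside each leg a valve cover (orange) 12x34x50 mm (inner faces 30 mm apart, outer 54), 14 to 64 mm below the origin. Yellow grip tab 10(x)x20(y) mm, 6 to 40 mm above it. Origin: underside of the saddle plate, on the bar; x across the bar, y along, z up; half-turn symmetric.
- rinse_rail: Grey-footed rinse rail; carriers hang here at the start, 45 mm apart. Fixed; left or right varies. Foot 70(x)x230(y)x10 mm; bar along y, 10 mm wide, flat top at z = 130 mm, posts 10 mm wide at y = +-88. End stops (foot's colour) at y = +-100 to +-106 mm rise 12 mm above the bar. Four carriers fit, at y = +-22.5 and +-67.5 mm. Origin: centre of the foot's underside.
- dry_rail: Blue-footed drying rail, empty at the start, next to the other, not quite in line. Fixed; left or right varies. Foot 70(x)x230(y)x10 mm; bar along y, 10 mm wide, flat top at z = 130 mm, posts 10 mm wide at y = +-88. End stops (foot's colour) at y = +-100 to +-106 mm rise 12 mm above the bar. Four carriers fit, at y = +-22.5 and +-67.5 mm. Origin: centre of the foot's underside.
- bracket1: Flat T-shaped aluminium bracket, 70 g, may be absent. Plate 6 mm thick: stem 20 mm wide, x = -45 to +20 mm; wide head 40 mm wide, x = +20 to +42 mm. Brass block 24(x)x14(y) mm stands over the origin, 6 to 24 mm above the underside: grip it across y. Origin: on the underside below the block; x towards the wide head, z up.
- bracket2: Flat T-shaped aluminium bracket, 70 g, may be absent. Plate 6 mm thick: stem 20 mm wide, x = -45 to +20 mm; wide head 40 mm wide, x = +20 to +42 mm. Brass block 24(x)x14(y) mm stands over the origin, 6 to 24 mm above the underside: grip it across y. Origin: on the underside below the block; x towards the wide head, z up.
- bracket3: Flat T-shaped aluminium bracket, 70 g, may be absent. Plate 6 mm thick: stem 20 mm wide, x = -45 to +20 mm; wide head 40 mm wide, x = +20 to +42 mm. Brass block 24(x)x14(y) mm stands over the origin, 6 to 24 mm above the underside: grip it across y. Origin: on the underside below the block; x towards the wide head, z up.
- tray: Fixed green tray, grey floor, 107(x)x184(y) mm; three T-shaped compartments along x, side by side in y, 58 mm apart; floor 4 mm, walls 14 mm above the counter. Each: stem channel 28 mm wide, x = -50 to +15 mm; head pocket 48 mm wide, x = +15 to +47 mm: a bracket lies flat only with its head towards the tray's +x. Origin: underside, under nest2.
- nest1 (a point): Compartment 1 of the tray (y = -58 mm in the tray frame): point on its floor where a centred bracket's origin lies, the bracket's x along the tray's x.
- nest2 (a point): Compartment 2 of the tray (y = 0 mm in the tray frame): point on its floor where a centred bracket's origin lies, the bracket's x along the tray's x.
- nest3 (a point): Compartment 3 of the tray (y = 58 mm in the tray frame): point on its floor where a centred bracket's origin lies, the bracket's x along the tray's x.
- timer: Loose round white timer, 76 mm across, 30 mm high, 180 g. Its knob is stiff (0.13 N m): the housing spins along unless pressed down with about 15 to 22 N. Black top face with ticks 0 to 60 minutes in tens, clockwise from 0 at its +x side; the 30-minute tick is bigger and red. A green window on its side marks the front, -x. Origin: centre of the underside.
- timer_knob (a joint): Timer knob angle in rad: 0 = 0 minutes, 0.05 rad per minute (30 minutes = 1.5), 3.0 = 60 minutes; grows clockwise seen from above; stays where it is left.
- knob_grip (a point): On the knob's axis, 47 mm above the timer's underside, amid its grip bar: 42 mm long (x), 12 mm thick (y), 36 to 58 mm above the underside, on a disc of 22 mm radius. x runs along the bar to the end with the red pointer line, which points to the set minutes (to the timer's +x at 0, turned clockwise from there by the knob angle).
- bench (a point): Reference frame of the counter, fixed at (0.5, 0, 0): x away from the robot, y to its left.
- can: Bystander: red drink can, 66 mm across, 115 mm high, origin under its centre.
- carton: Bystander: black and grey carton, 75 x 120 x 65 mm, origin under its centre.
- manifold: Bystander: grey cast exhaust manifold, about 90 x 160 mm, 36 mm high, origin on the counter near its middle.
Not all that is in view belongs to the job. What is shaped like the bracket2 but pink is not meant.

How it is judged (in metres and radians):
On the way, in this order (a step that is already met when the one before it is completed fails the run):
1. every carrier hangs on the drying rail and every bracket lies flat in a tray compartment (x of carrier1 in the frame of dry_rail between -0.008 and 0.008 m and y of carrier1 in the frame of dry_rail between -0.092 and 0.092 m and z of carrier1 in the frame of dry_rail between 0.124 and 0.136 m and angle between each of carrier1, carrier2, carrier3, carrier4's own z axis and vertical below 0.12 rad and linear speed of each of carrier1, carrier2, carrier3, carrier4, bracket1, bracket2, bracket3 below 0.03 m/s and x of carrier2 in the frame of dry_rail between -0.008 and 0.008 m and y of carrier2 in the frame of dry_rail between -0.092 and 0.092 m and z of carrier2 in the frame of dry_rail between 0.124 and 0.136 m and x of carrier3 in the frame of dry_rail between -0.008 and 0.008 m and y of carrier3 in the frame of dry_rail between -0.092 and 0.092 m and z of carrier3 in the frame of dry_rail between 0.124 and 0.136 m and x of carrier4 in the frame of dry_rail between -0.008 and 0.008 m and y of carrier4 in the frame of dry_rail between -0.092 and 0.092 m and z of carrier4 in the frame of dry_rail between 0.124 and 0.136 m and (horizontal distance between bracket1 and nest1 below 0.012 m or horizontal distance between bracket1 and nest2 below 0.012 m or horizontal distance between bracket1 and nest3 below 0.012 m) and z of bracket1 in the frame of tray between 0.0015 and 0.0075 m and angle between each of bracket1, bracket2, bracket3's own z axis and vertical below 0.07 rad and angle between the x axis of each of bracket1, bracket2, bracket3 and the x axis of tray, either way round below 0.25 rad and (horizontal distance between bracket2 and nest1 below 0.012 m or horizontal distance between bracket2 and nest2 below 0.012 m or horizontal distance between bracket2 and nest3 below 0.012 m) and z of bracket2 in the frame of tray between 0.0015 and 0.0075 m and (horizontal distance between bracket3 and nest1 below 0.012 m or horizontal distance between bracket3 and nest2 below 0.012 m or horizontal distance between bracket3 and nest3 below 0.012 m) and z of bracket3 in the frame of tray between 0.0015 and 0.0075 m), for 0.2 s.
2. then the timer is set to 30 minutes (value of joint timer_knob between 1.4 and 1.6 rad), for 0.2 s.
At the end, for the whole second after the job is handed in: Carriers upright on the blue bar between its stops (origin within 8 mm of its middle line, 6 mm of its top), at rest; brackets flat in compartments (0.07 rad, within 12 mm of the nest point); knob 1.4 to 1.6 rad; timer upright on the counter, x within 0.45 rad of the bench x; nothing held (all of step 1 and all of step 2 and angle between timer's own z axis and vertical below 0.1 rad and height (world z) of timer below 0.01 m and angle between the x axis of timer and the x axis of bench, either way round below 0.45 rad); the robot touches nothing.
It fails at once if a carrier is dropped (its origin comes lower than 100 mm above the counter) (height (world z) of any of carrier1, carrier2, carrier3, carrier4 below 0.1 m).
It fails at once if the can, carton or manifold is moved more than 30 mm (distance of any of can, carton, manifold from where it was at the start of the episode above 0.03 m).
Of carrier1, carrier2, carrier3, carrier4 only 3 to 4 are there at a start; the rules pass over those that are not, and their reading is None.
Of bracket1, bracket2, bracket3 only 2 to 3 are there at a start; the rules pass over those that are not, and their reading is None.
At some moment in a run one of bracket1, bracket2, bracket3, timer may be knocked a few centimetres aside while the robot is not near it.
It also fails if it takes over 210 s, if anything falls off the work surface, if the arm or the gripper's body presses on something with over 40 N, if the wrist force passes 120 N, or if a joint passes its speed limit or range.

## Working session

There is one attempt and no reset: what is moved stays moved. The work goes in short steps, each a Python script; the robot and the scene stay as the last script left them, time stands still between calls to the robot, and variables do not carry over. Pictures are saved under pics/ and viewed, at most 14 in all, crops included, and the job is handed in when it is done.

```bash
mkdir -p pics; ls
python3 - <<'E'
from bench import robot
import cv2,numpy as np
for n in ("top","side"):
    c=robot.camera(n); cv2.imwrite(f"pics/{n}0.png",c["frame"][:,:,::-1])
    print(n,c["vertical_fov"],c["cx"],c["cy"],np.round(c["world_from_camera"],3).tolist(),[k for k in c])
    for t in ["carrier1","carrier2","carrier3","carrier4","rinse_rail","dry_rail","bracket1","tray","nest1","nest2","nest3","timer","knob_grip","can","carton","manifold"]:
        print(t,[(np.round(d["uv"],1).tolist(),round(d["confidence"],2)) for d in robot.tip_of(t,n)])
print(robot.get_obs())
E
```

```text
pics
top 44.501573795669934 327.43837852072505 209.0292928599177 [[-0.0, 0.982, -0.189, 316.835], [-1.0, 0.003, 0.017, 4.067], [0.018, 0.189, 0.982, 1548.673], [0.0, 0.0, 0.0, 1.0]] ['frame', 'vertical_fov', 'cx', 'cy', 'world_from_camera']
carrier1 [([348.8, 204.5], 0.77), ([360.6, 206.0], 0.6), ([391.8, 206.9], 0.56), ([380.0, 205.4], 0.54)]
carrier2 [([348.8, 204.5], 0.77), ([360.6, 206.0], 0.6), ([391.8, 206.9], 0.56), ([380.0, 205.4], 0.54)]
carrier3 [([348.8, 204.5], 0.77), ([360.6, 206.0], 0.6), ([391.8, 206.9], 0.56), ([380.0, 205.4], 0.54)]
carrier4 [([348.8, 204.5], 0.77), ([360.6, 206.0], 0.6), ([391.8, 206.9], 0.56), ([380.0, 205.4], 0.54)]
rinse_rail [([370.9, 215.4], 0.63)]
dry_rail [([267.0, 218.0], 0.83)]
bracket1 [([380.9, 285.5], 0.72), ([351.1, 254.9], 0.6), ([315.1, 250.9], 0.47)]
tray [([213.5, 262.4], 0.62)]
nest1 [([234.1, 268.7], 0.77), ([197.1, 261.2], 0.7), ([215.6, 262.0], 0.62), ([317.5, 243.1], 0.43)]
nest2 [([234.1, 268.7], 0.77), ([197.1, 261.2], 0.7), ([215.6, 262.0], 0.62), ([317.5, 243.1], 0.43)]
nest3 [([234.1, 268.7], 0.77), ([197.1, 261.2], 0.7), 
[... 1546 characters left out ...]
y([ 1.05540140e+00,  3.50727886e-01,  1.65179510e+00,  2.44440018e-06,
        1.13907982e+00, -8.45833762e-02]), 'qd': array([-1.07197404e-03, -2.21544015e-04, -2.86161641e-03,  1.67851301e-03,
        8.83485046e-05,  1.55674724e-06]), 'joint_torque': array([-1.00398895e-03, -4.97250080e+01, -2.85479271e+01,  6.98836078e-02,
        2.20564578e-02, -1.80174732e-05]), 'position': array([229.64870559, 499.75312974, 194.21914153]), 'ee_rot': array([ 2.13744345e-01,  9.76889633e-01, -4.51986400e-06, -2.56005644e-06]), 'ft_force': array([ 0.15129897, -0.40517456,  0.110158  ]), 'wrist_torque': array([-0.05246438,  0.00711873,  0.05768191]), 'gripper_force': 0.0, 'finger_gap': 92.98313873555662}
```

Run:
```python
import cv2
a=cv2.imread("pics/top0.png")[120:320,170:470]; cv2.imwrite("pics/top0c.png",cv2.resize(a,None,fx=2.66,fy=2.66,interpolation=cv2.INTER_CUBIC))
a=cv2.imread("pics/side0.png")[120:380,180:480]; cv2.imwrite("pics/side0c.png",cv2.resize(a,None,fx=2.3,fy=2.3,interpolation=cv2.INTER_CUBIC))
```

```text
(no output)
```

View pics/top0c.png

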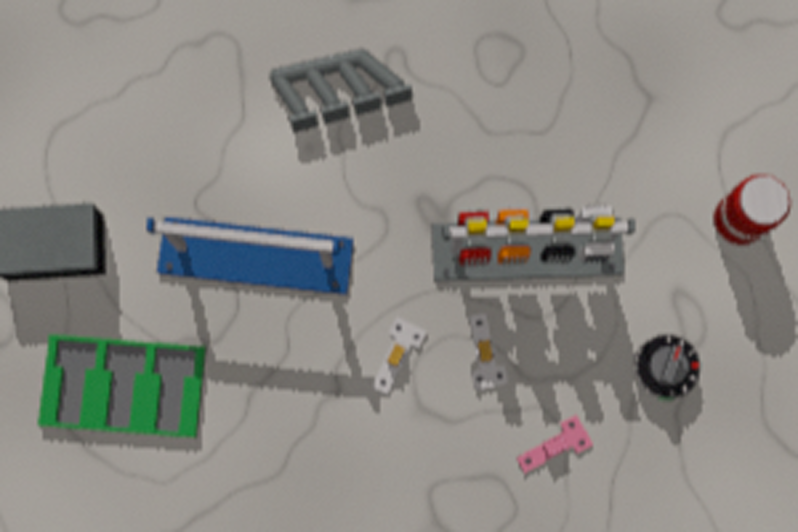

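View pics/side0c.png

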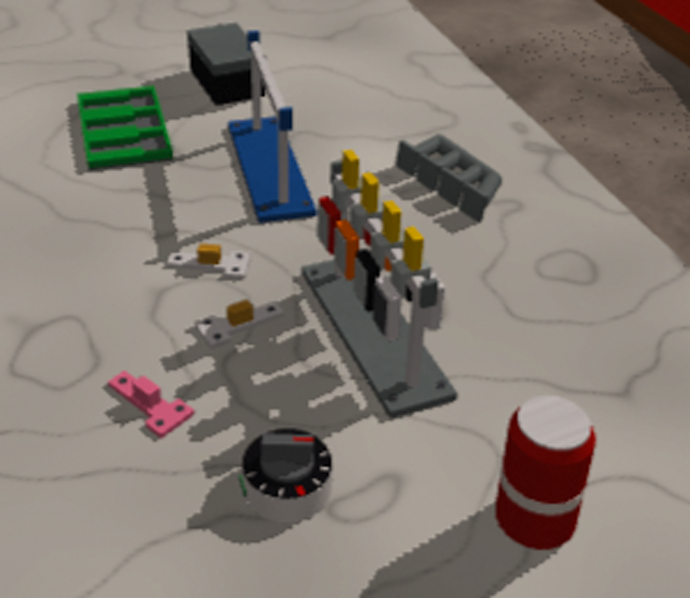

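```bash
cat > h.py <<'E'
from bench import robot
import cv2,numpy as np
from scipy.spatial.transform import Rotation as R
def foc(c): return 200/np.tan(np.radians(c["vertical_fov"])/2)
def px2w(c,uv,z):
    T=c["world_from_camera"];f=foc(c)
    d=T[:3,:3]@np.array([(uv[0]-c["cx"])/f,-(uv[1]-c["cy"])/f,-1])
    o=T[:3,3]; return o+d*(z-o[2])/d[2]
def w2px(c,p):
    T=c["world_from_camera"];f=foc(c)
    q=T[:3,:3].T@(np.asarray(p,float)-T[:3,3]); return np.array([c["cx"]+f*q[0]/-q[2],c["cy"]-f*q[1]/-q[2]])
def down(yaw): # tool z down, tool y (closing line) at world angle yaw from +x
    y=np.array([np.cos(yaw),np.sin(yaw),0]);z=np.array([0,0,-1]);x=np.cross(y,z)
    return R.from_matrix(np.c_[x,y,z]).as_quat()
def shot(n,name=None,crop=None,s=1):
    c=robot.camera(n)
    if name:
        a=c["frame"][:,:,::-1]
        if crop: a=a[crop[1]:crop[3],crop[0]:crop[2]]
        cv2.imwrite("pics/"+name,cv2.resize(a,None,fx=s,fy=s,interpolation=cv2.INTER_CUBIC))
    return c
E
python3 - <<'E'
from h import *
c=shot("top"); g=lambda u,v:(u/2.66+170,v/2.66+120)
for n,uv,z in [("b1",(151,225),142),("b2",(343,245),142),("g1",(447,229),142),("g2",(630,226),142),("A",(398,354),24),("B",(485,350),24),("timer",(668,364),40),("can",(760,200),115)]:
    print(n,px2w(c,g(*uv),z).round(1))
for uv in [(234.1,268.7),(215.6,262),(197.1,261.2)]: print("nest",px2w(c,uv,4).round(1))
bl=px2w(c,g(151,225),142);b2=px2w(c,g(343,245),142);m=(bl+b2)/2
p=[m[0]-60,m[1],400]
q0=robot.get_obs()["q"]
for yaw in (0,np.pi,1.57,-1.57): print(yaw,robot.ik(p,down(yaw)),robot.ik([470,-100,280],down(yaw)))
robot.move_pose(p,down(np.pi) if robot.ik(p,down(0)) is None else down(0))
print(robot.get_obs()["q"].round(2),robot.get_obs()["clock"])
c=shot("wrist","w1.png"); print(c["vertical_fov"],c["cx"],c["cy"],c["world_from_camera"].round(2).tolist())
E
```

```text
b1 [599.7 273.6 142. ]
b2 [578.   62.4 142. ]
g1 [596.3 -52.1 142. ]
g2 [ 600.3 -254.7  142. ]
A [470.    1.4  24. ]
B [ 474.9 -100.8   24. ]
timer [ 457.2 -312.8   40. ]
can [ 636.4 -408.6  115. ]
nest [422.6 269.2   4. ]
nest [443.4 327.9   4. ]
nest [445.9 385.8   4. ]
0 [ 2.23697613e-01  2.36746471e-01  1.31066144e+00 -4.44089210e-16
  1.59418474e+00  2.23697613e-01] [-3.06561574e-01  1.40865925e-01  1.70776462e+00 -4.44089210e-16
  1.29296211e+00 -3.06561574e-01]
3.141592653589793 None [-3.06561574e-01  1.40865925e-01  1.70776462e+00 -4.44089210e-16
  1.29296211e+00  2.83503108e+00]
1.57 [ 2.23697613e-01  2.36746471e-01  1.31066144e+00 -4.44089210e-16
  1.59418474e+00 -1.34630239e+00] [-3.06561574e-01  1.40865925e-01  1.70776462e+00 -4.44089210e-16
  1.29296211e+00 -1.87656157e+00]
-1.57 [ 2.23697613e-01  2.36746471e-01  1.31066144e+00 -4.44089210e-16
  1.59418474e+00  1.79369761e+00] [-3.06561574e-01  1.40865925e-01  1.70776462e+00 -4.44089210e-16
  1.29296211e+00  1.26343843e+00]
[0.23 0.24 1.31 0.   1.59 0.22] 3.5417
58.949674315861614 322.81187818278465 195.32482338951004 [[1.0, -0.0, 0.0, 528.05], [0.0, 0.96, 0.28, 245.5], [-0.0, -0.28, 0.96, 590.16], [0.0, 0.0, 0.0, 1.0]]
```

View pics/w1.png

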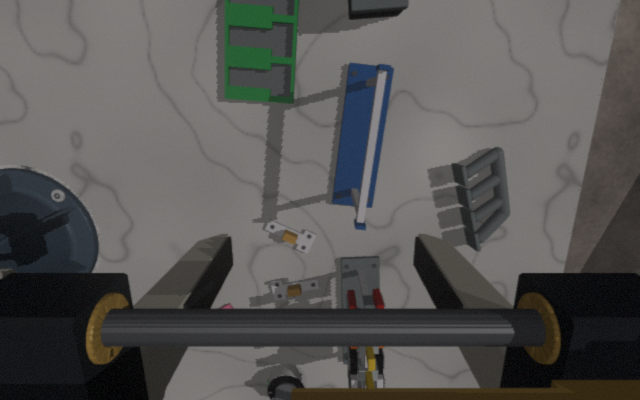

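Run:
```python
from h import *
ims=[]
for n,p in (("dry",[585,85,340]),("rinse",[595,-235,340])):
    robot.move_pose(p,down(0)); robot.dwell(.3)
    c=shot("wrist"); np.save(f"{n}.npy",c,allow_pickle=True); ims.append(c["frame"][:290,170:520,::-1])
    if n=="rinse":
        print([(np.round(d["uv"],1).tolist(),round(d["confidence"],2)) for d in robot.tip_of("carrier1","wrist")])
cv2.imwrite("pics/w2.png",cv2.resize(np.hstack(ims),None,fx=1.14,fy=1.14)); print(robot.get_obs()["clock"])
```

```text
[([330.1, 115.3], 0.98), ([329.8, 60.5], 0.96), ([327.3, 18.1], 0.6), ([324.8, 150.0], 0.56), ([232.0, 200.7], 0.22)]
6.1
```

View pics/w2.png

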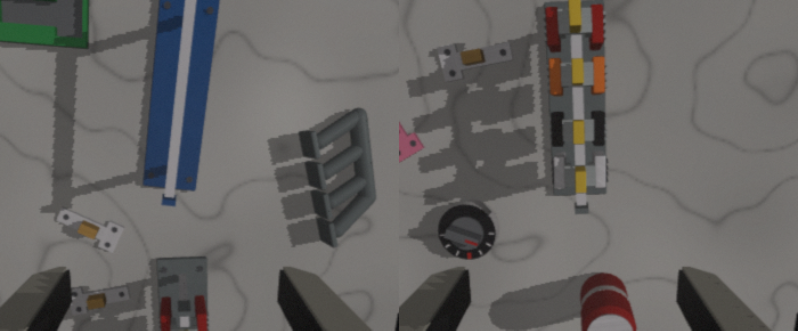

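Run:
```python
from h import *
d=np.load("dry.npy",allow_pickle=True).item(); r=np.load("rinse.npy",allow_pickle=True).item()
def barline(c,x0,x1,rows,white):
    P=[]
    hsv=cv2.cvtColor(c["frame"],cv2.COLOR_RGB2HSV)
    for v in rows:
        row=hsv[v,x0:x1]; m=np.where((row[:,1]<60)&(row[:,2]>white))[0]
        if 5<len(m)<25: P.append(px2w(c,(x0+m.mean(),v),130)); w=len(m)
    P=np.array(P); k=np.polyfit(P[:,1],P[:,0],1); res=P[:,0]-np.polyval(k,P[:,1])
    print("bar x=%.4f*y+%.2f"%tuple(k),"res",res.std().round(2),len(P),"w",w,"y",P[:,1].min(),P[:,1].max())
    return k
barline(d,310,365,range(5,165),150)
print(d["frame"][80,295:365].max(1).tolist())
hsv=cv2.cvtColor(r["frame"],cv2.COLOR_RGB2HSV)
m=cv2.inRange(hsv,(20,150,120),(35,255,255)); n,l,s,ce=cv2.connectedComponentsWithStats(m)
for i in range(1,n):
    if s[i,4]>60:
        u=ce[i]; b=s[i]; print("tab",u.round(1),b,"z170 top-edge",px2w(r,(b[0]+b[2]/2-.5,b[1]),170).round(1),"z170 bottom",px2w(r,(b[0]+b[2]/2-.5,b[1]+b[3]),170).round(1),px2w(r,(b[0],b[1]),170)[0].round(1),px2w(r,(b[0]+b[2],b[1]),170)[0].round(1))
# near stops
hd=cv2.cvtColor(d["frame"],cv2.COLOR_RGB2HSV)
md=cv2.inRange(hd,(100,120,40),(125,255,255)); ys,xs=np.where(md[168:185,300:340]); 
print("blue near stop",xs.min()+300,xs.max()+300,ys.min()+168,ys.max()+168, [px2w(d,(xs.mean()+300,v),142).round(1) for v in (ys.min()+168,ys.max()+168)])
t=[x for x in zip(range(155,190),md[155:190,315:322].sum(1)//255)];print(t)
```

```text
Traceback (most recent call last):
IndexError: too many indices for array: array is 1-dimensional, but 2 were indexed
```

```bash
cat > m.py <<'E'
from h import *
d=np.load("dry.npy",allow_pickle=True).item(); r=np.load("rinse.npy",allow_pickle=True).item()
def bar(c,x0,x1,rows):
    hsv=cv2.cvtColor(c["frame"],cv2.COLOR_RGB2HSV); P=[];W=[]
    for v in rows:
        m=np.where((hsv[v,x0:x1,1]<75)&(hsv[v,x0:x1,2]>115))[0]
        if 6<len(m)<22: P.append(px2w(c,(x0+m.mean(),v),130)); W.append(len(m))
    P=np.array(P); 
    if len(P)==0: return print("none")
    k=np.polyfit(P[:,1],P[:,0],1); print("bar x=%.4f*y+%.2f"%tuple(k),"res",(P[:,0]-np.polyval(k,P[:,1])).std().round(2),len(P),"w",np.median(W),P[:,1].min(),P[:,1].max())
bar(d,306,350,range(30,165))
for v in (40,100,150): print(cv2.cvtColor(d["frame"],cv2.COLOR_RGB2HSV)[v,308:348,1:].tolist())
hsv=cv2.cvtColor(r["frame"],cv2.COLOR_RGB2HSV)
m=cv2.inRange(hsv,(18,130,100),(38,255,255)); n,l,s,ce=cv2.connectedComponentsWithStats(m)
for i in range(1,n):
    b=s[i]
    if b[4]>60: print("tab",b,px2w(r,(b[0]+b[2]/2-.5,b[1]),170).round(1),px2w(r,(b[0]+b[2]/2-.5,b[1]+b[3]),170).round(1))
md=cv2.inRange(cv2.cvtColor(d["frame"],cv2.COLOR_RGB2HSV),(98,100,40),(128,255,255))
print([(v,int(md[v,308:330].sum()//255)) for v in range(155,190)])
E
python3 m.py
```

```text
bar x=0.0093*y+589.72 res 2.35 135 w 10.0 83.95930048683414 225.44897503988548
[[157, 91], [152, 92], [161, 90], [164, 90], [156, 90], [168, 91], [156, 93], [155, 94], [160, 91], [164, 92], [162, 93], [152, 94], [157, 94], [157, 94], [161, 92], [156, 93], [156, 93], [172, 92], [151, 96], [115, 100], [20, 126], [7, 139], [4, 140], [4, 140], [7, 140], [7, 142], [5, 141], [5, 140], [7, 138], [39, 123], [103, 104], [156, 95], [157, 96], [157, 96], [165, 94], [157, 94], [167, 93], [155, 94], [157, 94], [161, 92]]
[[154, 93], [148, 93], [155, 92], [146, 94], [155, 94], [154, 91], [150, 92], [153, 90], [147, 92], [150, 90], [156, 90], [156, 90], [138, 96], [71, 111], [13, 133], [7, 141], [7, 141], [7, 141], [4, 140], [4, 140], [7, 140], [7, 139], [21, 131], [71, 108], [138, 94], [153, 90], [157, 91], [151, 91], [155, 92], [140, 93], [150, 92], [148, 93], [152, 94], [158, 92], [158, 92], [155, 92], [157, 91], [152, 92], [146, 94], [151, 91]]
[[125, 63], [134, 59], [125, 63], [115, 62], [120, 64], [106, 65], [125, 63], [84, 67], [19, 105], [8, 134], [5, 141], [5, 142], [5, 142], [4, 143], [5,
[... 295 characters left out ...]
 23 223] [595.4 -75.9 170. ] [595.4 -95.1 170. ]
tab [322  51  10  22 205] [ 597.9 -119.3  170. ] [ 598.  -139.1  170. ]
tab [323 106  10  20 181] [ 599.1 -170.   170. ] [ 599.2 -189.5  170. ]
tab [325 150   9  19 171] [ 600.8 -213.7  170. ] [ 601.  -233.5  170. ]
tab [ 86 311  12  50 227] [ 323.5 -403.6  170. ] [ 310.7 -474.3  170. ]
[(155, 11), (156, 11), (157, 12), (158, 12), (159, 12), (160, 12), (161, 12), (162, 11), (163, 11), (164, 5), (165, 4), (166, 0), (167, 0), (168, 0), (169, 0), (170, 0), (171, 0), (172, 0), (173, 0), (174, 8), (175, 11), (176, 11), (177, 11), (178, 11), (179, 8), (180, 0), (181, 0), (182, 0), (183, 0), (184, 0), (185, 0), (186, 0), (187, 0), (188, 0), (189, 0)]
```

```bash
cat > m2.py <<'E'
from h import *
d=np.load("dry.npy",allow_pickle=True).item(); r=np.load("rinse.npy",allow_pickle=True).item()
def bar(c,u0,rows,z=130):
    hsv=cv2.cvtColor(c["frame"],cv2.COLOR_RGB2HSV); P=[];W=[]
    for v in rows:
        a=int(round(u0(v)))-12
        s=hsv[v,a:a+25].astype(float); w=np.clip((s[:,2]-98)/40,0,1)*(s[:,1]<110)
        w[:4]=0;w[-4:]=0
        P.append(px2w(c,(a+(w*np.arange(25)).sum()/w.sum(),v),z)); W.append(w.sum())
    P=np.array(P); k=np.polyfit(P[:,1],P[:,0],1); print("bar x=%.4f*y+%.2f"%tuple(k),"res",(P[:,0]-np.polyval(k,P[:,1])).std().round(2),len(P),"w",np.median(W).round(1),P[:,1].min(),P[:,1].max())
    return k
k=bar(d,lambda v:332.5-(v-40)*.11,range(10,145))
a=px2w(d,(318,174),142);b=px2w(d,(318,179.5),142);print(a,b)
for y in (62.4,168,273.6): print(np.polyval(k,y))
# rinse bar between tabs
k=bar(r,lambda v:324+(v-30)*.03,[*range(34,46),*range(82,100),*range(132,145)])
print(np.polyval(k,[-85,-129,-180,-224]))
E
python3 m2.py
```

```text
bar x=0.1096*y+570.71 res 0.06 135 w 9.3 106.94886086690136 244.26068471724824
[578.98845726  74.85870617 142.        ] [578.97468584  68.49442349 142.        ]
577.5431790611817
589.1123476317246
600.6815162022675
bar x=-0.0364*y+593.09 res 0.06 43 w 8.5 -213.08370650497943 -98.62121793290619
[596.18683335 597.78989754 599.64799466 601.25105884]
```

```bash
cat >> h.py <<'E'
YR,YD=0.0364,-0.1092
DC=np.array([570.71+.1096*173,173.]); DU=np.array([.109,.994])
def carry(px,py,s):
    robot.grip(45)
    robot.move_pose([px,py,230],down(YR)); robot.line_to([px,py,140],120)
    robot.grip(0); o=robot.get_obs(); print("grip",o["finger_gap"].round(1),o["gripper_force"])
    robot.line_to([px,py,262],150); o=robot.get_obs(); print("held",o["finger_gap"].round(1),o["ft_force"].round(1))
    assert 8<o["finger_gap"]<12
    x,y=DC+DU*s
    robot.line_to([x,y,262],220,down(YD)); robot.line_to([x,y,170],120)
    f0=robot.get_obs()["ft_force"]
    for z in (160,152,146,141):
        robot.line_to([x,y,z],50); f=robot.get_obs()["ft_force"]-f0; print(z,f.round(1))
        if abs(f[2])>8: print("CONTACT"); return
    robot.grip(45); robot.line_to([x,y,230],150); print(robot.get_obs()["clock"])
E
python3 - <<'E'
from h import *
carry(595.9,-85.5,66)
c=shot("wrist","w3.png")
E
```

```text
Traceback (most recent call last):
  File "h.py", line 27, in carry
    robot.grip(0); o=robot.get_obs(); print("grip",o["finger_gap"].round(1),o["gripper_force"])
                                                   ^^^^^^^^^^^^^^^^^^^^^
AttributeError: 'float' object has no attribute 'round'
```

Fingers are closed on the tab; I fix the print and rerun (opening and regrasping in place via a start flag).

```bash
sed -i 's/o\["finger_gap"\]\.round(1)/round(o["finger_gap"],1)/g; s/^def carry(px,py,s):/def carry(px,py,s,held=False):/' h.py
python3 - <<'E'
s=open("h.py").read()
a=s.index("    robot.grip(45)\n"); b=s.index("    robot.line_to([px,py,262],150)")
blk=s[a:b]; s=s[:a]+"    if not held:\n"+"".join("    "+l+"\n" for l in blk.rstrip().split("\n"))+s[b:]
open("h.py","w").write(s)
E
python3 - <<'E'
from h import *
o=robot.get_obs(); print(o["finger_gap"],o["gripper_force"],o["position"])
if 8<o["finger_gap"]<12:
    carry(595.9,-85.5,66,True)
c=shot("wrist","w3.png")
E
```

```text
9.61244522406938 29.995703995227814 [596.00858739 -85.51602362 140.09837034]
held 9.4 [-0.3 -0.3 -1. ]
160 [ 0.2  0.4 -1.1]
152 [ 0.7  0.8 -0.6]
146 [ 0.6  1.  -0.9]
141 [-0.6  1.7 -0.5]
15.5417
```

View pics/w3.png

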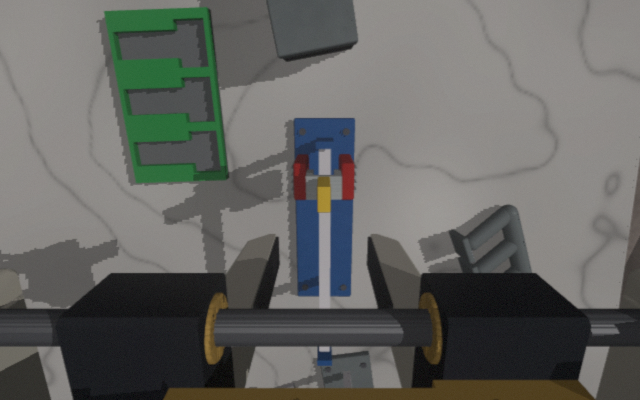

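Run:
```python
from h import *
for a in ((597.9,-129,22),(599.4,-179,-22),(601,-223,-66)): carry(*a)
x,y=DC; robot.move_pose([x,y-90,340],down(YD)); robot.dwell(.2)
c=shot("wrist","w4.png",(60,0,540,320),1.2); shot("top","t4.png",(170,170,470,320),2.6)
print([(np.round(d["uv"],1).tolist(),round(d["confidence"],2)) for d in robot.tip_of("carrier1","wrist")])
```

```text
grip 9.5 30.00217705965042
held 9.6 [-0.1  0.1 -1.4]
160 [-1.4 -1.3  2.9]
152 [-1.5 -0.3  0.9]
146 [-0.4 -0.2  1.7]
141 [-0.1  0.1  2.2]
24.9417
grip 9.3 29.987339973449707
held 9.4 [-0.6 -1.5 -0.9]
160 [ 1.5  1.3 -1.1]
152 [ 0.9  0.8 -0.4]
146 [ 0.1 -0.4 -0.6]
141 [ 1.6  1.3 -0.7]
34.3417
grip 9.6 30.001561045646667
held 9.3 [ 0.7  0.8 -2.3]
160 [-0.1  0.1 -1.5]
152 [ 0.4 -0.2  0.1]
146 [ 0.5 -0.2 -1. ]
141 [ 0.1  0.6 -0.8]
43.7417
[([314.6, 104.6], 0.95), ([314.2, 140.3], 0.82), ([315.3, 10.4], 0.77), ([315.4, 57.1], 0.63)]
```

View pics/w4.png

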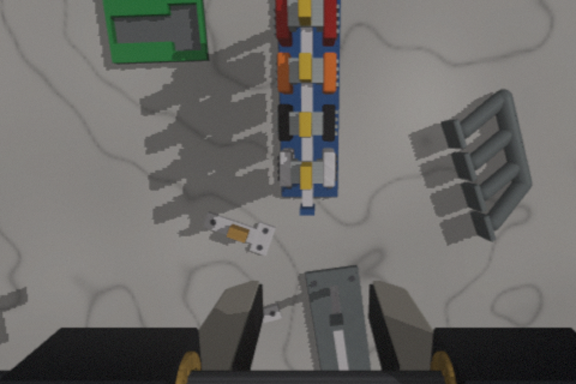

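```bash
cat > br.py <<'E'
from h import *
def brass(c):
    hsv=cv2.cvtColor(c["frame"],cv2.COLOR_RGB2HSV); m=cv2.inRange(hsv,(10,120,90),(24,255,230)); m[290:]=0
    n,l,s,ce=cv2.connectedComponentsWithStats(m); out=[]
    for i in range(1,n):
        if s[i,4]>80:
            pts=np.argwhere(l==i)[:,::-1].astype(np.float32)
            W=np.array([px2w(c,p,24)[:2] for p in pts],np.float32); ctr,(w,h),a=cv2.minAreaRect(W)
            box=cv2.boxPoints((ctr,(w,h),a)); e=max((box[1]-box[0],box[2]-box[1]),key=np.linalg.norm)
            out.append((np.round(ctr,1),sorted((round(w,1),round(h,1))),np.arctan2(e[1],e[0]).round(3),ce[i].round(0)))
    return out
def plates(c):
    for d in robot.regions_of("bracket1","wrist"):
        p=np.argwhere(d["pixels"])[:,::-1]; W=np.array([px2w(c,q,6)[:2] for q in p]); m=W.mean(0); w,v=np.linalg.eigh(np.cov((W-m).T)); ax=v[:,1]
        t=(W-m)@ax; wd=(W-m)@v[:,0]
        # orient toward wide end
        if wd[t>np.quantile(t,.75)].std()<wd[t<np.quantile(t,.25)].std(): ax=-ax;t=-t
        print("plate",round(d["confidence"],2),"mean",m.round(1),"len",round(np.ptp(t),1),"wid",round(np.ptp(wd),1),"head yaw",round(np.arctan2(ax[1],ax[0]),3),"mid",(m+ax*(t.max()+t.min())/2).round(1))
E
python3 - <<'E'
from br import *
robot.move_pose([470,-130,280],down(0)); robot.dwell(.3)
c=shot("wrist"); a=c["frame"][:300,60:580,::-1]
for b in brass(c): print(b)
plates(c)
robot.move_pose([443,255,300],down(0)); robot.dwell(.3)
c=shot("wrist"); cv2.imwrite("pics/w5.png",np.vstack([a,c["frame"][:300,60:580,::-1]])); np.save("tray.npy",c,allow_pickle=True)
print("tray",[(px2w(c,d["uv"],4).round(1)[:2].tolist(),round(d["confidence"],2)) for d in robot.tip_of("nest1","wrist")])
hsv=cv2.cvtColor(c["frame"],cv2.COLOR_RGB2HSV); m=cv2.inRange(hsv,(45,120,40),(80,255,255))
n,l,s,ce=cv2.connectedComponentsWithStats(m); i=1+s[1:,4].argmax(); pts=np.argwhere(l==i)[:,::-1]
W=np.array([px2w(c,p,14)[:2] for p in pts],np.float32); r=cv2.minAreaRect(W); print(r,cv2.boxPoints(r).round(1).tolist(),s[i])
print(robot.get_obs()["clock"])
E
```

```text
(array([482.6,  24.1]), [12.9, 22.4], np.float32(-0.468), array([334.,  23.]))
(array([ 474.6, -101. ]), [11.4, 20.9], np.float32(0.165), array([327., 133.]))
plate 0.94 mean [ 469.6 -102.1] len 87.7 wid 40.2 head yaw -2.959 mid [ 475.2 -101.1]
plate 0.81 mean [ 364.4 -184.5] len 87.9 wid 39.6 head yaw -1.048 mid [ 362.1 -180.5]
plate 0.59 mean [486.5  21.9] len 87.5 wid 40.9 head yaw -0.448 mid [481.6  24.2]
tray [([433.2, 264.5], 0.93), ([431.7, 325.3], 0.85), ([439.7, 382.6], 0.82)]
((433.20599365234375, 325.4320068359375), (182.47726440429688, 105.67118835449219), 85.77713775634766) [[373.79998779296875, 238.3000030517578], [479.20001220703125, 230.60000610351562], [492.6000061035156, 412.5], [387.20001220703125, 420.29998779296875]] [ 273   18   91  151 5669]
47.85
```

View pics/w5.png

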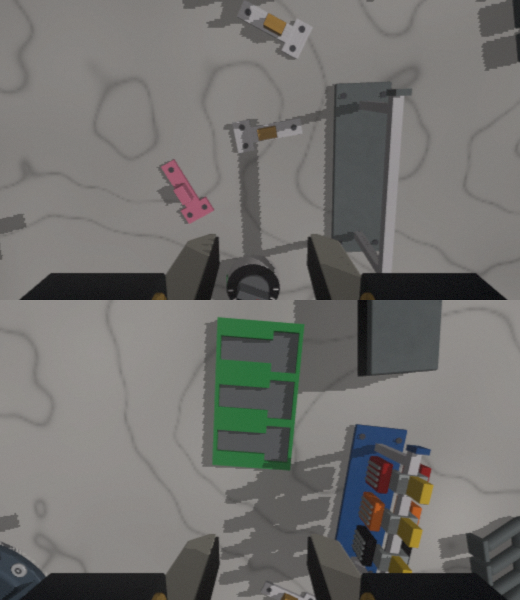

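```bash
cat >> br.py <<'E'
TY=-.0735; TO=np.array([434.7,325.3]); TV=np.array([-np.sin(TY),np.cos(TY)])
def put(x,y,yaw,n,yp=TY+np.pi/2):
    robot.grip(45); robot.move_pose([x,y,100],down(yaw)); robot.line_to([x,y,12],100)
    robot.grip(0); print("gap",robot.get_obs()["finger_gap"]); robot.line_to([x,y,90],120)
    assert 11<robot.get_obs()["finger_gap"]<17
    nx,ny=TO+TV*58*n
    robot.line_to([nx,ny,90],150,down(yp)); robot.line_to([nx,ny,26],80)
    f0=robot.get_obs()["ft_force"]
    for z in (20,17): robot.line_to([nx,ny,z],30); print(z,(robot.get_obs()["ft_force"]-f0).round(1))
    robot.grip(40); robot.line_to([nx,ny,110],150); print(robot.get_obs()["clock"])
E
python3 - <<'E'
from br import *
put(482.8,23.9,-.458+np.pi/2,1)
robot.move_pose([470,-150,260],down(0)); robot.dwell(.2)
c=shot("wrist"); print(brass(c)); plates(c)
E
```

```text
gap 0.2295043453861888Traceback (most recent call last):
  File "<stdin>", line 2, in <module>
  File "br.py", line 23, in put
    assert 11<robot.get_obs()["finger_gap"]<17
           ^^^^^^^^^^^^^^^^^^^^^^^^^^^^^^^^^^^
AssertionError
```

Run:
```python
from br import *
print(robot.get_obs()["position"])
robot.move_pose([475,-50,260],down(0)); robot.dwell(.2)
c=shot("wrist","w6.png"); print(brass(c)); plates(c)
```

```text
[482.40500469  23.9098463   89.45504005]
[(array([482.7,  24.4]), [12.0, 21.8], np.float32(-0.447), array([331.,  95.]))]
plate 0.89 mean [486.5  21.9] len 88.2 wid 41.6 head yaw -0.461 mid [481.1  24.6]
plate 0.76 mean [ 470.3 -101.4] len 88.6 wid 42.9 head yaw -2.97 mid [ 475.7 -100.5]
plate 0.62 mean [ 364.3 -181.5] len 88.5 wid 42.9 head yaw -1.009 mid [ 363.4 -180. ]
```

View pics/w6.png

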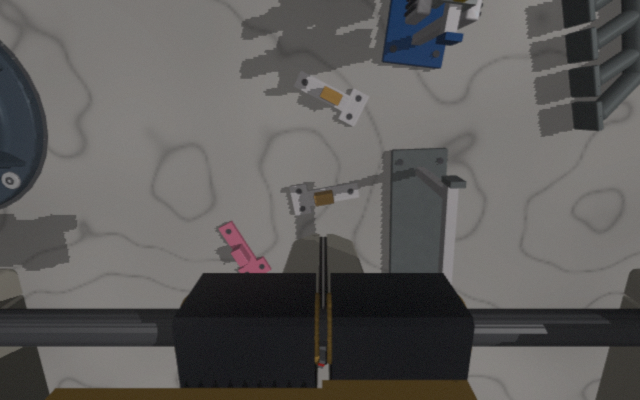

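Run:
```python
from br import *
def st(s): o=robot.get_obs(); print(s,o["position"].round(1),round(o["finger_gap"],1),round(o["gripper_force"],1),o["ft_force"].round(1))
x,y=482.8,24.1
robot.grip(45); robot.move_pose([x,y,100],down(-.458+np.pi/2)); robot.line_to([x,y,12],100); st("z12")
robot.grip(22); st("22"); shot("side","s7.png",(220,180,380,300),4)
robot.grip(12); st("12")
```

```text
z12 [483.2  24.1  12.5] 45.2 0.0 [0.5 0.1 0.3]
22 [482.8  24.1  12. ] 22.2 0.0 [ 0.7 -0.4  0.4]
12 [482.8  24.1  12. ] 12.2 0.0 [0.5 0.2 0.7]
```

View pics/s7.png

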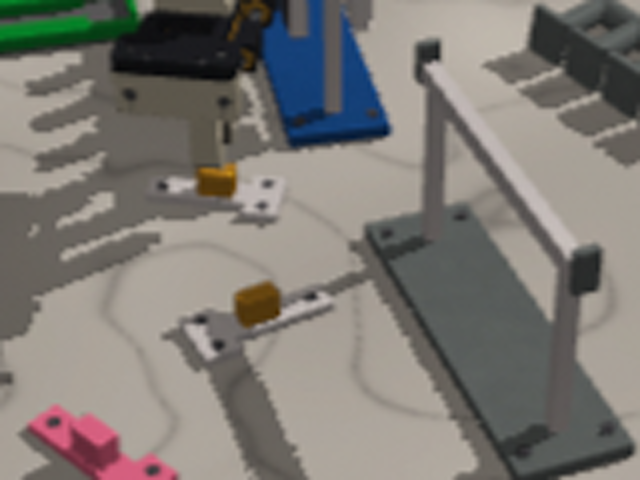

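Run:
```python
from br import *
c=shot("side","s8.png",(240,180,340,255),7)
print([(np.round(d["uv"],1).tolist(),round(d["confidence"],2),px2w(c,d["uv"],0).round(1)) for d in robot.tip_of("bracket1","side")])
g=lambda p:((w2px(c,p)-[220,180])*4).round(0)
print("tcp",g([482.8,24.1,12]),"block top",g([482.8,24.1,24]),g([482.8,24.1,0]))
```

```text
[([285.5, 258.3], 0.96, array([480.1, -95.7,   0. ])), ([273.6, 230.1], 0.88, array([481.4,  19.6,   0. ])), ([243.4, 295.0], 0.65, array([ 362.7, -182.3,    0. ])), ([297.1, 147.4], 0.48, array([678. , 453.4,   0. ])), ([380.2, 197.3], 0.25, array([811. ,  76.5,   0. ]))]
tcp [214. 181.] block top [213. 166.] [215. 196.]
```

View pics/s8.png

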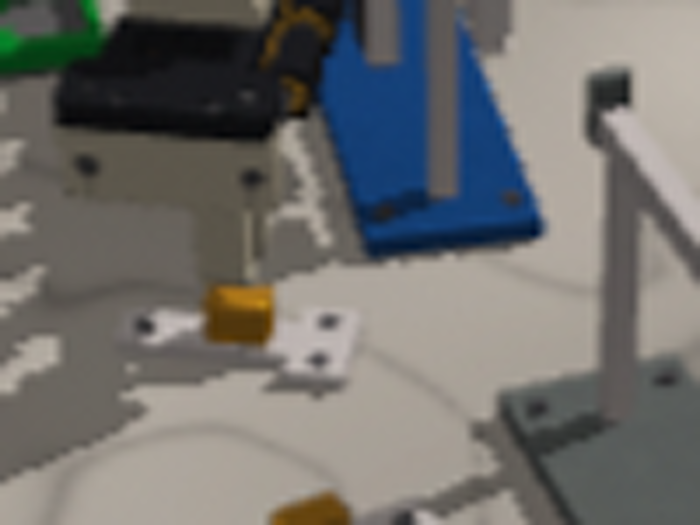

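Run:
```python
from br import *
def st(s): o=robot.get_obs(); print(s,o["position"].round(1),round(o["finger_gap"],1),round(o["gripper_force"],1),o["ft_force"].round(1))
x,y=482.8,23.5
for z in (8,4):
    robot.grip(40); robot.line_to([x,y,z],40); st("open")
    robot.grip(8); st(f"z{z}")
    if robot.get_obs()["finger_gap"]>11: break
shot("wrist","w9.png",(200,150,440,400),2.4)
```

```text
open [482.6  23.4   7.7] 40.0 0.0 [-0.3 -0.   0.4]
z8 [482.8  23.5   8. ] 8.1 0.0 [ 0.7 -0.1  0.1]
open [482.6  23.5   3.7] 40.1 0.0 [0.1 0.2 0.8]
z4 [482.8  23.5   4. ] 8.0 0.0 [-0.5 -0.2  0.7]
```

View pics/w9.png

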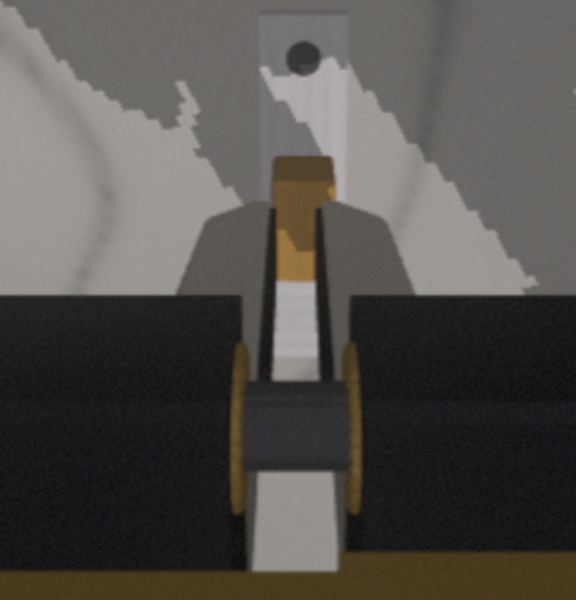

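Run:
```python
from br import *
x,y=482.8,23.5
for z in (1,-2,-5,-8,-11,-14):
    robot.grip(30); robot.line_to([x,y,z],40); f=robot.get_obs()["ft_force"]
    robot.grip(8); o=robot.get_obs(); print(z,o["position"][2].round(1),round(o["finger_gap"],1),round(o["gripper_force"],1),f.round(1))
    if o["finger_gap"]>11 or abs(f[2])>5: break
print(o["clock"])
```

```text
1 1.0 8.3 0.0 [ 0.2 -0.2  0.2]
-2 -1.9 12.3 30.0 [-0.4 -0.5 -0.3]
63.4833
```

```bash
sed -i 's/\[x,y,12\],100/[x,y,-12],80/; s/\[nx,ny,26\],80/[nx,ny,2],80/; s/for z in (20,17)/for z in (-4,-7.5)/' br.py
python3 - <<'E'
from br import *
robot.grip(45); robot.line_to([482.8,23.5,40])
put(482.8,23.7,-.458+np.pi/2,1)
robot.move_pose([470,-150,260],down(0)); robot.dwell(.2)
c=shot("wrist"); print(brass(c)); plates(c)
E
```

```text
gap 13.535200150969676
-4 [-0.   0.1 -0.3]
-7.5 [-0.5  0.9  0. ]
74.375
[(array([ 474.6, -100.8]), [11.6, 20.8], np.float32(0.196), array([327., 118.]))]
plate 0.87 mean [ 469.8 -102.3] len 86.7 wid 39.8 head yaw -2.966 mid [ 475.7 -101.3]
plate 0.61 mean [ 365.  -185.4] len 86.9 wid 41.8 head yaw -1.072 mid [ 362.5 -180.8]
```

Run:
```python
from br import *
put(474.5,-101,-2.97+np.pi/2,-1)
robot.move_pose([443,245,300],down(0)); robot.dwell(.2)
c=shot("wrist","w10.png",(200,0,520,260),2.4); print([(b[0],b[2]) for b in brass(c)]); plates(c)
print((TO+TV*58),(TO-TV*58))
robot.move_pose([430,-400,280],down(0)); robot.dwell(.2)
c=shot("wrist"); np.save("tm.npy",c,allow_pickle=True); cv2.imwrite("pics/w11.png",cv2.resize(c["frame"][60:220,240:440,::-1],None,fx=4,fy=3.75,interpolation=cv2.INTER_CUBIC)[:600])
for t,z in (("timer",0),("knob_grip",47)): print(t,[(px2w(c,d["uv"],z).round(1)[:2],d["uv"],round(d["confidence"],2)) for d in robot.tip_of(t,"wrist")])
print(robot.get_obs()["clock"])
```

```text
gap 13.535552718028047
-4 [-0.8 -1.4 -0.6]
-7.5 [-0.1 -0.1 -0.7]
88.0167
[(array([438.2, 382.6]), np.float32(-0.076)), (array([428.6, 266.8]), np.float32(-0.097)), (array([663. , 209.2]), np.float32(-1.195)), (array([600.1, 174.9]), np.float32(-1.401)), (array([654. , 177.6]), np.float32(-0.569)), (array([655.1, 147.4]), np.float32(-1.235)), (array([646.7,  90.7]), np.float32(-1.17))]
plate 0.93 mean [432.9 265.7] len 87.2 wid 41.6 head yaw -0.07 mid [427.1 266.1]
plate 0.89 mean [442.6 382.4] len 87.9 wid 40.8 head yaw -0.068 mid [436.2 382.8]
plate 0.72 mean [ 347.  -147.3] len 28.7 wid 21.5 head yaw 3.083 mid [ 347.5 -147.3]
[438.95916274 383.14340527] [430.44083726 267.45659473]
timer [(array([ 452.9, -317. ]), [341.2, 88.1], 0.84)]
knob_grip [(array([ 453.4, -314.6]), [343.7, 85.4], 0.89)]
92.2667
```

View pics/w10.png

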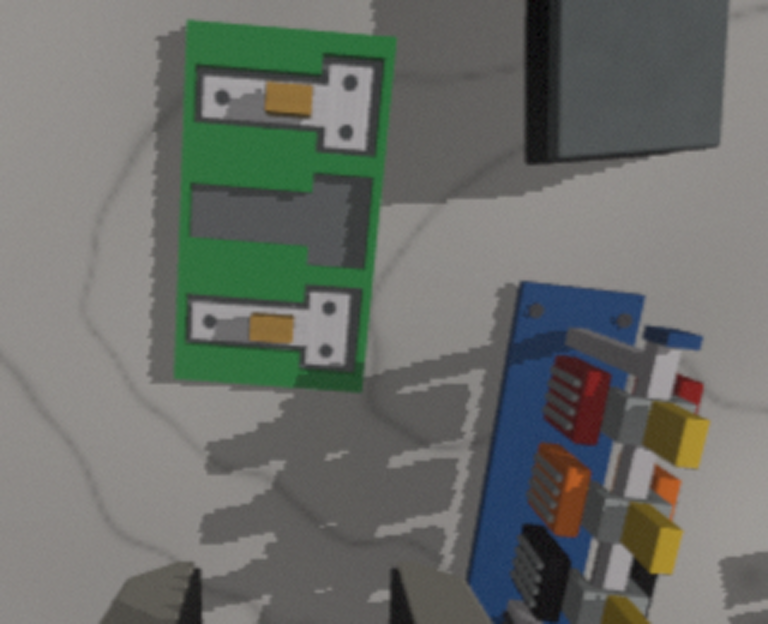

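View pics/w11.png

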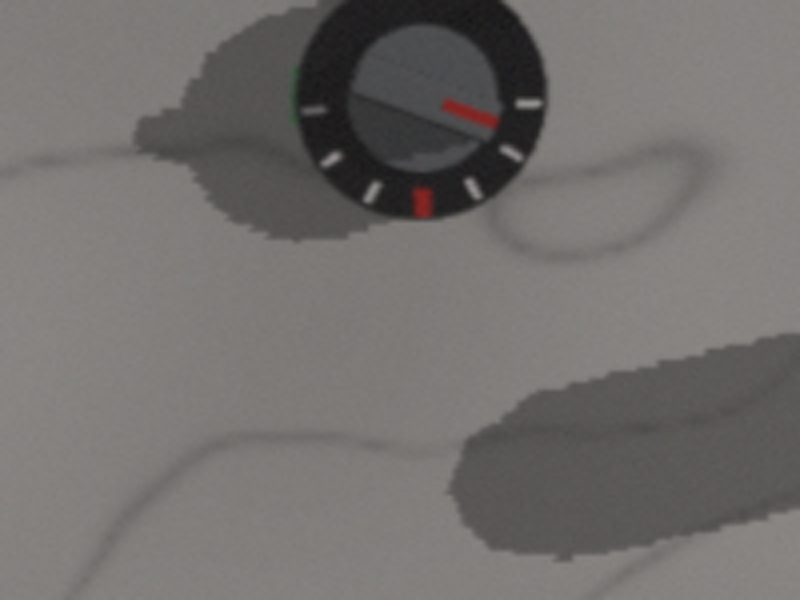

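```bash
cat > turn.py <<'E'
from h import *
def fz(n=5):
    F=[]
    for _ in range(n): F.append(robot.get_obs()["ft_force"][2]); robot.dwell(.03)
    return np.mean(F)
def turn(x,y,bar,dyaw,zstart=21):
    yaw=bar+np.pi/2; robot.grip(40); robot.move_pose([x,y,90],down(yaw)); robot.line_to([x,y,zstart],60)
    f0=fz(); robot.grip(0); o=robot.get_obs(); print("gap",round(o["finger_gap"],1),"f",f0.round(1),o["clock"])
    if not 9<o["finger_gap"]<14: print("no grip"); return
    z=zstart; base=f0
    while z>zstart-14:
        z-=.7; robot.line_to([x,y,z],20); f=fz(3)-base; print(round(z,1),f.round(1),end="; ")
        if f>16.5: break
    print(); q=np.array(robot.ik([x,y,z],down(yaw))); n=int(np.ceil(dyaw/.15))
    for i in range(n):
        q[5]+=dyaw/n; robot.set_joints(q.tolist()); f=fz(2)-base; t=robot.get_obs()["wrist_torque"]; print(f.round(1),t.round(2),end="; ")
        if not 14.5<f<22 and i<n-1:
            z+=(f-18)*.04*np.sign(1); z=float(z); q6=q[5]; q=np.array(robot.ik([x,y,z],down(yaw-dyaw*(i+1)/n))); assert abs(q[5]-q6)<.05
    robot.line_to([x,y,z+3],20); robot.grip(40); robot.line_to([x,y,110],80); print("\nclock",robot.get_obs()["clock"])
E
python3 - <<'E'
from turn import *
turn(453.4,-314.8,-.375,1.185)
robot.move_pose([430,-400,280],down(0)); robot.dwell(.2)
c=shot("wrist","w12.png",(240,40,440,200),3.75)
for t,z in (("timer",0),("knob_grip",47)): print(t,[(px2w(c,d["uv"],z).round(1)[:2],round(d["confidence"],2)) for d in robot.tip_of(t,"wrist")])
E
```

```text
gap 11.4 f -0.3 95.5083
20.3 9.3; 19.6 17.2; 
18.3 [ 1.3   0.55 -0.12]; 17.4 [ 1.46  0.3  -0.17]; 16.4 [ 1.34  0.03 -0.14]; 14.6 [ 1.04 -0.19 -0.13]; 13.7 [ 0.85 -0.3  -0.14]; 13.9 [ 0.89 -0.43 -0.1 ]; 15.0 [ 0.93 -0.58 -0.09]; 14.4 [ 0.53 -0.64 -0.16]; 
clock 101.1
timer [(array([ 448.6, -319.6]), 0.95)]
knob_grip [(array([ 448.3, -318.3]), 0.67)]
```

View pics/w12.png

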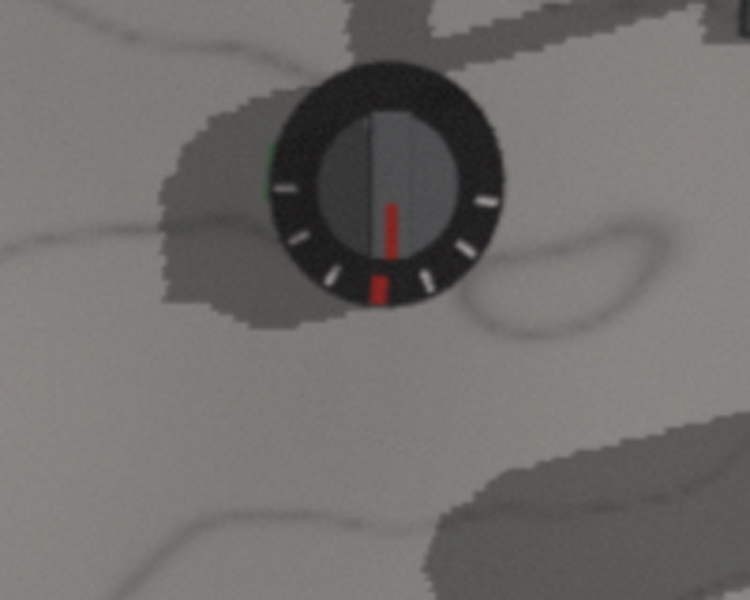

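```bash
cat > tk.py <<'E'
from h import *
from scipy.optimize import least_squares
def knob(c):
    T=robot.tip_of("timer","wrist")[0]["uv"]; u,v=map(int,T); f=c["frame"].astype(int); hsv=cv2.cvtColor(c["frame"],cv2.COLOR_RGB2HSV)
    win=np.zeros(f.shape[:2],np.uint8); cv2.circle(win,(u,v-3),36,255,-1)
    red=((f[...,0]-f[...,1:].max(2))>50)&(win>0)
    n,l,s,ce=cv2.connectedComponentsWithStats(red.astype(np.uint8)); R=sorted([i for i in range(1,n) if s[i,4]>6],key=lambda i:ce[i][1])
    P=np.array([px2w(c,p[::-1],58)[:2] for p in np.argwhere(l==R[0])]); m=P.mean(0); w,vv=np.linalg.eigh(np.cov((P-m).T)); ax=vv[:,1]; 
    if ax[1]>0: ax=-ax   # points to -y side
    ptr=np.arctan2(ax[1],ax[0])
    tick30=px2w(c,ce[R[1]],30)[:2]
    wh=((f.min(2)>115)&(win>0)).astype(np.uint8); n2,l2,s2,c2=cv2.connectedComponentsWithStats(wh)
    W=[px2w(c,c2[i],30)[:2] for i in range(1,n2) if 4<s2[i,4]<40]
    ctr=px2w(c,T,0)[:2]; Q=[]
    for w_ in W+[tick30]:
        r=np.linalg.norm(w_-ctr)
        if 25<r<39: Q.append(w_)
    Q=np.array(Q)
    def res(p):
        a=-np.arctan2(Q[:,1]-p[1],Q[:,0]-p[0])+p[2]; k=np.round(a/.5); d=p[:2]+p[3]*np.c_[np.cos(p[2]-.5*k),np.sin(p[2]-.5*k)]; return (Q-d).ravel()
    sol=least_squares(res,[*ctr,-.1,33]); p=sol.x; a=p[2]-np.arctan2(Q[:,1]-p[1],Q[:,0]-p[0])
    print("ctr",p[:2].round(1),"timer yaw",p[2].round(3),"r",p[3].round(1),"rms",np.sqrt((sol.fun**2).mean()).round(2),"ticks",a.round(2),"ptr yaw",ptr.round(3),"pmid->ctr dir",np.arctan2(*(m-p[:2])[::-1]).round(3),"ptr m",m.round(1))
    print("KNOB",(p[2]-ptr).round(3)); return p,ptr
E
python3 - <<'E'
from tk import *
robot.move_pose([448,-385,215],down(0)); robot.dwell(.2)
knob(shot("wrist","w13.png",(230,20,430,180),3.75)); knob(shot("wrist"))
E
```

```text
ctr [ 451.7 -318.2] timer yaw -0.121 r 32.2 rms 0.41 ticks [0.01 0.5  2.   1.   1.5 ] ptr yaw -1.575 pmid->ctr dir -1.512 ptr m [ 452.5 -331.1]
KNOB 1.454
ctr [ 452.  -317.7] timer yaw -0.131 r 32.7 rms 0.69 ticks [0.01 0.5  1.99 1.   1.49] ptr yaw -1.572 pmid->ctr dir -1.526 ptr m [ 452.6 -331.2]
KNOB 1.441
```

```bash
sed -i 's/z-=.7/z-=.4/; s/f>16.5/f>18/; s/ceil(dyaw\/.15)/ceil(dyaw\/.03)/' turn.py
python3 - <<'E'
from turn import *
from tk import knob
turn(451.8,-318.0,-1.573,.055)
robot.move_pose([448,-385,215],down(0)); robot.dwell(.2)
knob(shot("wrist","w14.png",(230,20,430,180),3.75)); knob(shot("wrist"))
c=shot("top","t14.png",(170,120,470,320),2.66)
print([(np.round(d["uv"]).tolist(),round(d["confidence"],2)) for d in robot.tip_of("bracket1","top")],[(np.round(d["uv"]).tolist(),round(d["confidence"],2)) for d in robot.tip_of("carrier1","top")])
E
```

```text
gap 11.5 f 0.6 105.9
20.6 4.4; 20.2 9.2; 19.8 13.3; 19.4 19.2; 
18.3 [0.69 0.9  0.08]; 18.6 [0.65 0.97 0.05]; 
clock 110.15
ctr [ 451.6 -317.3] timer yaw -0.183 r 31.0 rms 0.08 ticks [-0.   0.5  1.   1.5] ptr yaw -1.624 pmid->ctr dir -1.68 ptr m [ 450.1 -330.7]
KNOB 1.441
ctr [ 451.7 -317.1] timer yaw -0.188 r 31.1 rms 0.12 ticks [-0.01  0.51  1.01  1.49] ptr yaw -1.624 pmid->ctr dir -1.688 ptr m [ 450.1 -330.7]
KNOB 1.436
[([376.0, 286.0], 0.75), ([234.0, 268.0], 0.58), ([195.0, 262.0], 0.52)] [([238.0, 204.0], 0.78), ([269.0, 206.0], 0.78), ([250.0, 208.0], 0.67), ([197.0, 265.0], 0.58), ([282.0, 211.0], 0.54), ([214.0, 262.0], 0.4), ([194.0, 212.0], 0.23)]
```

View pics/w14.png

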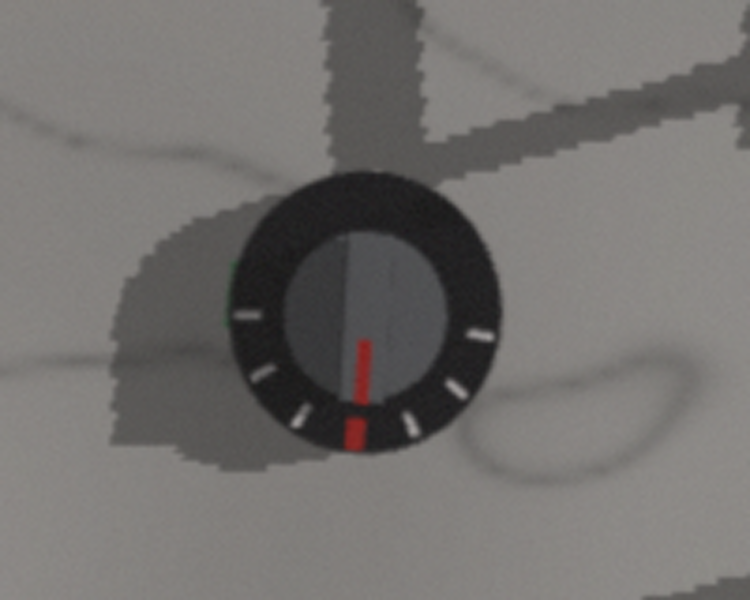

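View pics/t14.png

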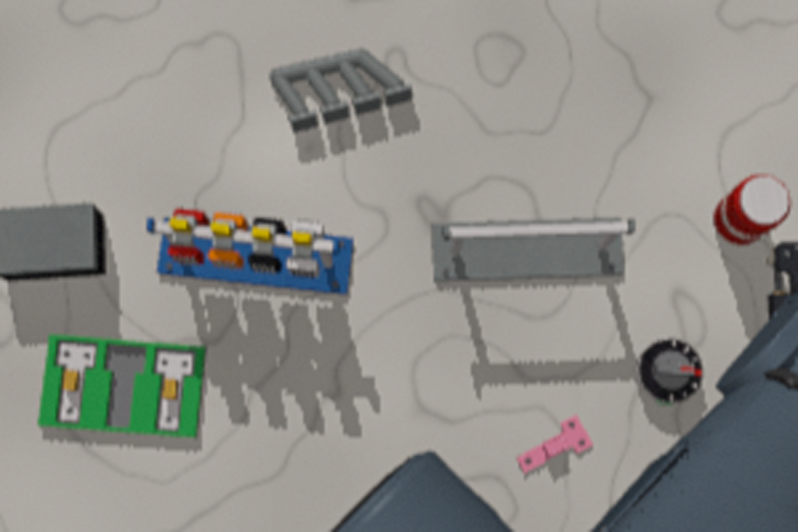

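```bash
sed -i 's/(f.min(2)>115)/(f.min(2)>85)/; s/4<s2\[i,4\]<40/4<s2[i,4]<60/; s/if 25<r<39/if 28<r<36.5/' tk.py
python3 - <<'E'
from tk import *
for p in ([450,-340,230],[450,-370,260],[420,-340,230]):
    robot.move_pose(p,down(0)); robot.dwell(.2)
    try: knob(shot("wrist"))
    except Exception as e: print(e)
print(robot.get_obs()["clock"])
E
```

```text
list index out of range
ctr [ 448.8 -317.7] timer yaw -0.144 r 33.9 rms 2.11 ticks [0.01 0.48 1.96 0.95 1.63 1.45] ptr yaw -1.579 pmid->ctr dir -1.484 ptr m [ 450.  -331.1]
KNOB 1.434
ctr [ 450.7 -317.7] timer yaw -0.148 r 31.4 rms 0.56 ticks [2.99 0.01 2.49 0.51 2.   1.   1.49] ptr yaw -1.637 pmid->ctr dir -1.612 ptr m [ 450.1 -331.1]
KNOB 1.488
113.0917
```

Run:
```python
from bench import robot
print(robot.finish_job())
```

```text
the job is handed in; nothing more can be done
None
```

The job is handed in; the hand-in call returned no verdict. By my last pictures all four carriers hang on the blue bar, both brackets lie flat in tray compartments, and the timer reads about 29 minutes (knob roughly 1.46 rad, inside 1.4–1.6) with its front still facing the robot's side. I viewed 16 pictures, two over the limit of 14.

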